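# Push two sleeves up the holding rack past their spring catches

## Robot

A 6-joint arm with a two-finger parallel gripper is mounted at the origin on the work surface. World frame = base frame: x ahead of the robot, y to its left, z up, the work surface at z = 0. Lengths are in mm, angles in rad, forces in N, time in s.
With the tool pointing down it reaches from about 350 to 975 mm from the base axis. Payload 7.1 kg.
Tool frame: the origin (TCP) lies on the front face of the gripper's body, between the roots of the fingers; the fingertips stand 80 mm ahead of it and the grasp point (between the pads) lies 61 mm ahead of it (env.tips_ahead is the distance from the TCP to the fingertips, in mm); z points along the fingers, y is the direction in which the jaws open and shut (so a half turn about z gives the same grasp; the last joint's range is limited). The gripper opens to 88 mm and grips with 3 to 60 N. Pads are 20 mm wide; open, the fingers measure 115 mm over their backs; the gripper's body (75 mm by 178 mm) begins 61 mm behind the grasp point.
Start: joints at [-0.019, 0.423, 1.63, -0, 1.089, -0.019], TCP at [624.984, 0.026, 302.675] pointing down, gripper open.
Joint ranges: [-3, 3], [-0.9, 2.11], [0.09, 2.58], [-1.31, 4.45], [0.11, 2.69], [-2.54, 2.54]. Speed limits (rad/s): [2.39, 2.39, 3.01, 3.14, 3.14, 3.14].

## Interface

Orientations are given as a unit quaternion [x, y, z, w].
In Python, from station import env, set_gripper, viewer, workorder gives the robot as it stands. Calls block until the motion is done:
- env.reach(position, orientation): joint-space move of the TCP to a pose.
- env.move_l(position, rot=None, rate=150, f_stop=None): straight line of the TCP; rot=None keeps the orientation; rate is the mean speed in mm/s. With f_stop (N) it stops when the force on the tool has changed by that much, and returns True; else False.
- env.move_joints(angles): joint-space move.
- set_gripper(opening): finger opening in mm; the grip force is fixed at half the most; returns when the fingers have stopped.
- env.hold(seconds).
- env.ik(position, orientation): joint angles nearest the present ones, or None.
- env.read_state(): the state.
- viewer.camera(name): name is "scene" or "side" or "wrist"; returns the picture (480x640x3 uint8, blue, green, red); there is no depth.
- viewer.camera_params(name): a dict with "fx", "fy", "cx", "cy" (pixels), "pose" (4x4, takes a point from camera to world coordinates); the wrist camera has in their place "tool_from_camera" (4x4, takes a point from camera to tool coordinates, whose origin is the TCP and whose axes are the flange's). Camera axes: x right, y up, looking along -z (the intrinsics and any distortion apply to the point x, -y, -z); pixel columns grow to the right and rows downward; lengths in mm; the calibration is good to about 2 mm. The wrist camera is an equidistant fisheye: a pixel r from the principal point sees the ray r / f radians off the axis. A picture is of the moment at which its call begins: read the wrist's pose just before it. camera_params takes no time and is no camera call.
A pose or a line that the arm cannot do raises env.IKError and nothing moves.
- workorder.sign_off(): hands the job in, once; it reports no verdict.
The state is a dict: "time_s": time; "qpos": joint angles; "dq": joint speeds; "tau": joint torques, N m; "tool_pos": TCP position; "orientation": TCP orientation; "force": force on the tool from outside, world axes, zero at the start; "wrist_torque": the same for the moment, N m; "width": finger opening in mm.
Only numpy, scipy, OpenCV 4.12 (cv2) and the standard library are available. Lean on these libraries where they do the work, as an engineer would, in place of code of your own. Each camera call takes 0.05 s, during which the arm holds its last target. There are 200 camera calls.

## Task

Three parts lie at the foot of the sloping holding rack, one in each lane: two plain smooth sleeves, which have passed gauging, and one toothed gear. With the fingertips, push each plain sleeve up its own lane past the spring catch and let go once the catch has sprung up behind it, so that both sleeves stay at the top and cannot roll back. Do not lift the sleeves, leave the gear lying at the foot of its lane, and do not disturb the gauging things on the bench.

Things in the scene. Friction and masses are not known exactly. Their poses are not given: they have to be found in the camera images.
- sleeve_a: plain smooth, lightly oiled steel sleeve, 56 mm outside diameter, 42 mm bore, 50 mm long, 0.34 to 0.53 kg, lying on its side in one of the lanes, axis across the lane. Origin at its centre, 28 mm above the runners; own y along the bore. Rolls back down if let go. Push its back at mid-height or a little lower, above the lip: pushed high it is pressed down and jams. One of the two alike that must be pushed up.
- sleeve_b: plain smooth, lightly oiled steel sleeve, 56 mm outside diameter, 42 mm bore, 50 mm long, 0.34 to 0.53 kg, lying on its side in one of the lanes, axis across the lane. Origin at its centre, 28 mm above the runners; own y along the bore. Rolls back down if let go. Push its back at mid-height or a little lower, above the lip: pushed high it is pressed down and jams. The other of the two alike that must be pushed up.
- gear: steel spur gear with 26 teeth, 56 mm over the teeth, 38 mm wide, with 40 mm hubs to 50 mm overall length and a 27 mm bore, about 0.5 kg, lying like the sleeves at the foot of the third lane. Origin at its centre, own y is its axis. To be left where it is.
- lanes: three lanes of a fixed rack of dark steel angles, 186 mm wide, sloping at 8 degrees. x up the slope (away from the robot), y to the left, z square to the runners; origin on the runner surface, middle lane, inner face of the low lip, 34 mm above the bench. Lane centres at y = -60, 0, 60 mm; lanes 54 mm wide between walls 16 mm high; two runners 15 mm wide in each, 24 mm apart.
- low_lip (a point): top of the low lip across the foot of the lanes, at its middle: 6 mm thick (lane x = -6 to 0), 14 mm above the runners. A part waiting against it has its centre at lane x = 24 mm, so its back overhangs the lip by 4 mm, and the space behind it is open.
- top_stop (a point): top edge of the stop bar across the upper end, at its middle: face at lane x = 206 mm, 26 mm above the runners. A part held back by the catch has its centre at lane x = about 160 mm, a part against the stop at 178 mm. A part that is not brought up to about 160 mm rolls back to the lip.
- catch_left (a joint): spring catch of the left lane (y = +60 mm): steel tongue 18 mm wide between the runners, hinged at lane x = 85 mm, rising up the slope to a rounded nose that ends at lane x = 141 mm, 10 mm above the runners. 0 rad: up, as at the start; 0.19 rad: level with the runners. A part pushed up the lane rolls over it and presses it down (a few newtons), and it springs up behind the part
- catch_middle (a joint): spring catch of the middle lane (y = 0): steel tongue 18 mm wide between the runners, hinged at lane x = 85 mm, rising up the slope to a rounded nose that ends at lane x = 141 mm, 10 mm above the runners. 0 rad: up, as at the start; 0.19 rad: level with the runners. A part pushed up the lane rolls over it and presses it down (a few newtons), and it springs up behind the part
- catch_right (a joint): spring catch of the right lane (y = -60 mm): steel tongue 18 mm wide between the runners, hinged at lane x = 85 mm, rising up the slope to a rounded nose that ends at lane x = 141 mm, 10 mm above the runners. 0 rad: up, as at the start; 0.19 rad: level with the runners. A part pushed up the lane rolls over it and presses it down (a few newtons), and it springs up behind the part
- setting_ring: bystander: steel setting ring lying flat on the bench to the right of the rack, 64 mm outside, 38 mm inside, 18 mm high; origin at the centre of its underside
- caliper: bystander: dial caliper lying on the bench to the left of the rack, 235 mm long, jaws 56 mm across, 18 mm high at the dial; origin under the middle of its beam, own x along the beam
- calculator: bystander: desk calculator lying on the bench farther to the right, 155 x 105 x 27 mm; origin at the centre of its underside
There are look-alikes about, which are no part of the job. Leave any orange look-alike of the sleeve_b alone.

How it is judged:
By the outcome, as a careful person would: the job done as asked, in the order asked, and still so for the second after the job is handed in, with the robot touching nothing.
It also fails if it takes over 53 s, if anything falls off the work surface, if the arm or the gripper's body presses on something with over 40 N, if the wrist force passes 120 N, or if a joint passes its speed limit or range.

## Working session

There is one attempt and no reset: what is moved stays moved. The work goes in short steps, each a Python script; the robot and the scene stay as the last script left them, time stands still between calls to the robot, and variables do not carry over. Pictures are saved under pics/ and viewed, about 8 in all and at most 12, crops included, and the job is handed in when it is done.

```bash
ls; mkdir -p pics; python3 - <<'E'
from station import env,viewer
import cv2,numpy as np
for n in("scene","side","wrist"):
    cv2.imwrite(f"pics/{n}0.png",viewer.camera(n))
    print(n,{k:np.round(v,3).tolist() for k,v in viewer.camera_params(n).items() if k!='name'})
a=env.read_state();print(a)
E
```

```text
pics
scene {'fx': 528.687, 'fy': 528.687, 'cx': 318.287, 'cy': 227.947, 'pose': [[0.608, -0.471, 0.639, 1235.813], [0.794, 0.361, -0.49, -522.714], [0.0, 0.805, 0.594, 695.373], [0.0, 0.0, 0.0, 1.0]]}
side {'fx': 463.617, 'fy': 463.617, 'cx': 326.217, 'cy': 229.136, 'pose': [[-0.995, 0.081, -0.054, 493.085], [-0.095, -0.703, 0.705, 702.866], [0.019, 0.707, 0.707, 774.721], [0.0, 0.0, 0.0, 1.0]]}
wrist {'fx': 371.648, 'fy': 371.648, 'cx': 315.58, 'cy': 243.04, 'tool_from_camera': [[-0.0, 0.956, 0.294, 82.1], [1.0, 0.0, 0.001, -0.176], [0.001, 0.294, -0.956, -81.837], [0.0, 0.0, 0.0, 1.0]]}
{'time_s': 0.15, 'qpos': array([-1.89967784e-02,  4.23660010e-01,  1.63049581e+00, -2.69307814e-05,
        1.08858889e+00, -1.90037218e-02]), 'dq': array([-0.00320051, -0.00233144, -0.00407537,  0.00033883,  0.00122482,
        0.0009761 ]), 'tau': array([ 9.52650989e-04, -5.44981134e+01, -2.73919362e+01,  6.45430083e-02,
        2.04369903e-02, -3.19723256e-05]), 'tool_pos': array([6.24669435e+02, 2.85327255e-02, 3.02090842e+02]), 'orientation': array([ 7.07099789e-01,  7.07113539e-01, -4.08093651e-04, -4.06707447e-04]), 'force': array([ 0.71652882, -0.4503106 , -0.64629131]), 'wrist_torque': array([-0.01414674, -0.03044695, -0.0614881 ]), 'width': 88.11220420963028}
```

View pics/scene0.png

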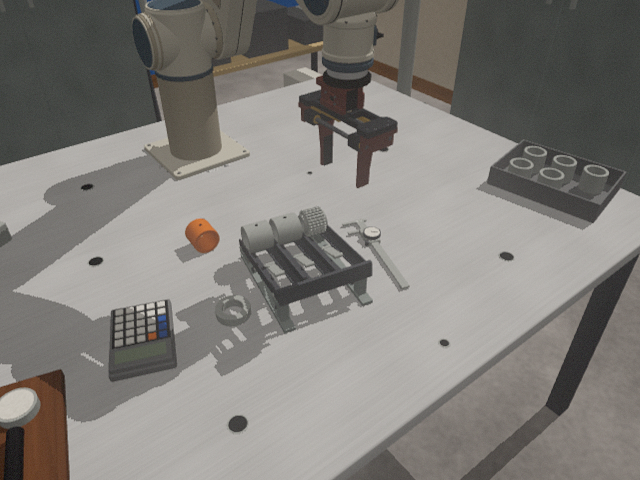

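View pics/wrist0.png

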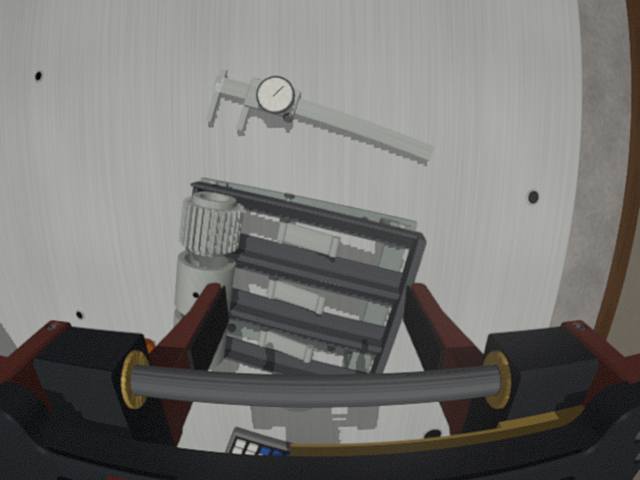

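The scene view shows the gear (about 313,220) in the left lane, next to the caliper, and the sleeves in the middle (287,227) and right (257,236) lanes. The orange look-alike is on the bench at (202,235). The wrist view shows the rack yawed about -13°. I'll zoom in for corner points.

```bash
python3 - <<'E'
import cv2
a=cv2.imread("pics/scene0.png")[190:340,225:385];b=cv2.imread("pics/side0.png")
cv2.imwrite("pics/sceneC.png",cv2.resize(a,None,fx=5,fy=5,interpolation=cv2.INTER_CUBIC)[:, :800][:750].__getitem__(slice(0,600)))
cv2.imwrite("pics/wristC.png",cv2.resize(cv2.imread("pics/wrist0.png")[165:385,170:440],None,fx=2.7,fy=2.7,interpolation=cv2.INTER_CUBIC))
E
```

```text
(no output)
```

View pics/sceneC.png

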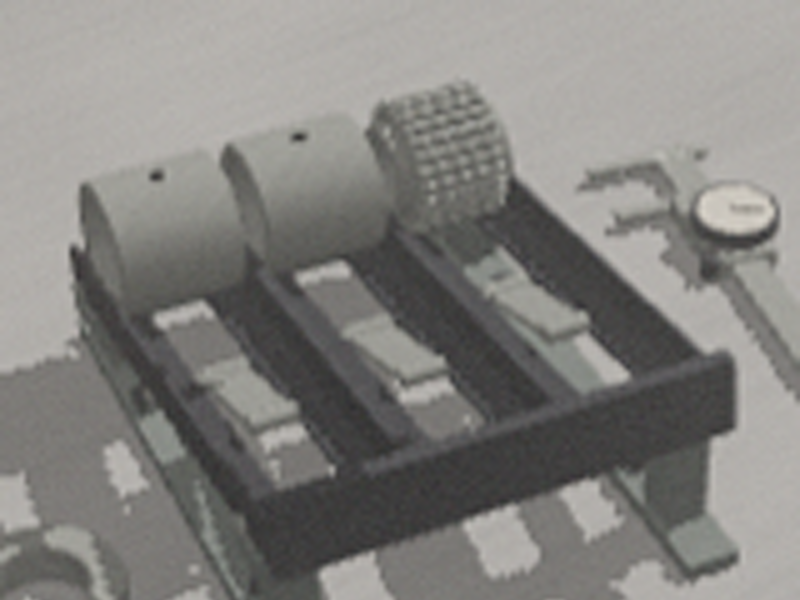

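View pics/side0.png

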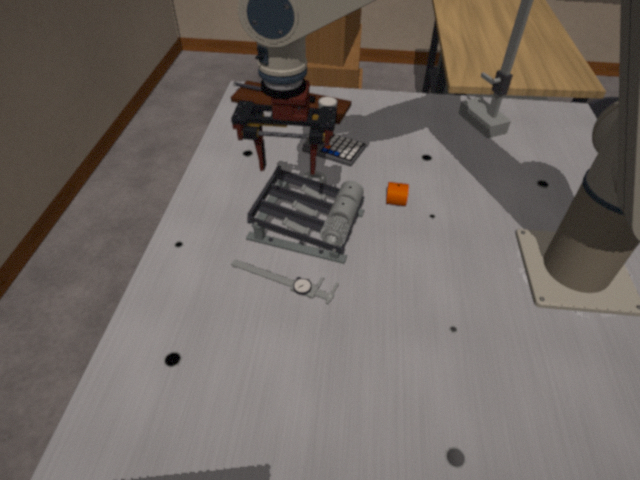

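View pics/wristC.png

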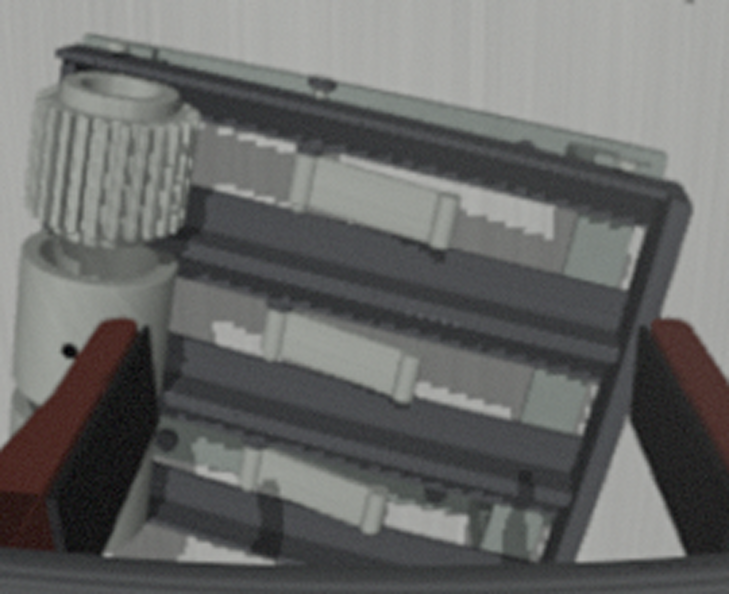

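The crops give the catch noses, the lip's end corners and the stop bar's corners. I'll fit the rack's x, y and yaw to these.

```bash
cat > h.py <<'E'
import numpy as np
from scipy.spatial.transform import Rotation as R
from station import env,viewer,set_gripper,workorder
def rackrot(yaw): return R.from_euler('ZY',[yaw,-np.radians(8)])   # x up the slope
def lane2w(p,q): return rackrot(q[2]).apply(p)+[q[0],q[1],34]
def proj(name,P,tool=None):
    c=viewer.camera_params(name)
    if name=="wrist":
        T=np.eye(4);T[:3,:3]=R.from_quat(tool[1]).as_matrix();T[:3,3]=tool[0]
        M=T@c["tool_from_camera"]
    else: M=np.asarray(c["pose"])
    M=np.linalg.inv(M); p=P@M[:3,:3].T+M[:3,3]
    x,y,z=p[:,0],-p[:,1],-p[:,2]
    if name=="wrist":
        r=np.hypot(x,y);k=np.arctan2(r,z)/r
    else: k=1/z
    return np.c_[c["cx"]+c["fx"]*x*k,c["cy"]+c["fy"]*y*k]
E
python3 - <<'E'
from h import *
from scipy.optimize import least_squares
s=env.read_state();tool=(s["tool_pos"],s["orientation"])
W=[((141,60,9),(449,221)),((141,0,9),(408,380)),((141,-60,9),(376,512)),((-6,93,16),(62,52))]
S=[((141,60,9),(566,328)),((141,0,9),(424,371)),((141,-60,9),(279,416)),((-6,-93,16),(75,248)),((212,93,26),(735,355)),((212,-93,26),(255,505))]
wl=np.array([a for a,_ in W],float);wp=np.array([b for _,b in W])/2.7+[170,165]
sl=np.array([a for a,_ in S],float);sp=np.array([b for _,b in S])/5+[225,190]
def f(q,both=3):
    r=[]
    if both&1:r.append(proj("wrist",lane2w(wl,q),tool)-wp)
    if both&2:r.append(proj("scene",lane2w(sl,q))-sp)
    return np.concatenate(r).ravel()
for b in(1,2,3):
    o=least_squares(f,[560,0,-.2],args=(b,),loss='soft_l1');print(b,o.x.round(3));
print(f(o.x).reshape(-1,2).round(1))
q=o.x;np.save("q.npy",q)
for y in(60,0,-60):print(y,lane2w(np.array([24,y,28.]),q).round(1),lane2w(np.array([160,y,28.]),q).round(1))
E
```

```text
1 [ 494.761  -50.935 -559.413]
2 [ 5.00253e+02 -5.08110e+01 -2.21000e-01]
3 [495.958 -51.747 -12.771]
[[ 1.   0.9]
 [ 2.3  0. ]
 [ 1.9  1.3]
 [-2.  -4.1]
 [ 0.1 -1.7]
 [-0.3 -1.4]
 [-1.4 -1.1]
 [-3.3 -1.1]
 [ 0.5 -2.1]
 [-0.1 -1. ]]
60 [527.6   3.   65.1] [659.5 -24.4  84. ]
0 [515.4 -55.8  65.1] [647.3 -83.2  84. ]
-60 [ 503.2 -114.5   65.1] [ 635.1 -141.9   84. ]
```

```bash
cat >> h.py <<'E'
q=np.load("q.npy"); q[2]=(q[2]+np.pi)%(2*np.pi)-np.pi
T=np.radians(8)
def tool(x,y,z):   # x of finger front face, lane y, z of front tip corner -> TCP pos, quat
    d=np.array([np.sin(T),0,-np.cos(T)]);n=np.array([np.cos(T),0,np.sin(T)])
    p=np.array([x,y,z],float)-10*n-env.tips_ahead*d
    rr=rackrot(q[2])*R.from_matrix(np.c_[n,[0,-1,0],d])
    return lane2w(p,q),rr.as_quat()
E
python3 - <<'E'
from h import *
import cv2
c=viewer.camera_params("scene");M=np.array(c["pose"])
r=M[:3,:3]@[(202-c["cx"])/c["fx"],-(235-c["cy"])/c["fy"],-1];print("orange",(M[:3,3]+r*(28-M[2,3])/r[2]).round())
print(q)
for y in(0,-60):
  for a in((-20,y,120),(-20,y,20.5),(148,y,20.5),(110,y,120)):
    j=env.ik(*tool(*a));print(a,tool(*a)[0].round(),None if j is None else np.round(j,2))
set_gripper(0)
env.reach(*tool(-20,0,120))
s=env.read_state();print(s["time_s"],s["tool_pos"]-tool(-20,0,120)[0],s["width"])
im=viewer.camera("wrist");tl=(s["tool_pos"],s["orientation"])
P=[(x,y,9) for x in(141,) for y in(60,0,-60)]+[(0,y,14) for y in(-93,93,30,-30)]+[(206,93,26),(206,-93,26)]+[(24,y,56) for y in(-85,-35,-25,25)]
for u in proj("wrist",lane2w(np.array(P,float),q),tl): cv2.drawMarker(im,tuple(int(round(v)) for v in u),(0,0,255),0,7,1)
cv2.imwrite("pics/w1.png",im)
E
```

```text
orange [ 390. -180.   28.]
[ 4.95958381e+02 -5.17472040e+01 -2.04749543e-01]
(-20, 0, 120) [429. -38. 224.] [-0.1   0.2   2.23 -0.07  0.43  1.73]
(-20, 0, 20.5) [443. -41. 126.] [-0.1   0.45  2.25 -0.17  0.16  1.84]
(148, 0, 20.5) [606. -75. 149.] [-0.13  0.55  1.89 -0.05  0.42  1.68]
(110, 0, 120) [555. -64. 242.] [-0.13  0.34  1.96 -0.04  0.56  1.68]
(-20, -60, 120) [417. -97. 224.] [-0.26  0.2   2.24  0.04  0.43  1.48]
(-20, -60, 20.5) [431. -99. 126.] [-0.26  0.45  2.26  0.1   0.15  1.41]
(148, -60, 20.5) [ 593. -133.  149.] [-0.24  0.55  1.9   0.03  0.41  1.51]
(110, -60, 120) [ 543. -123.  242.] [-0.25  0.33  1.97  0.02  0.56  1.51]
3.0333 [ 0.73112735 -0.03048428  0.3338998 ] 0.6358063937457394
```

View pics/w1.png

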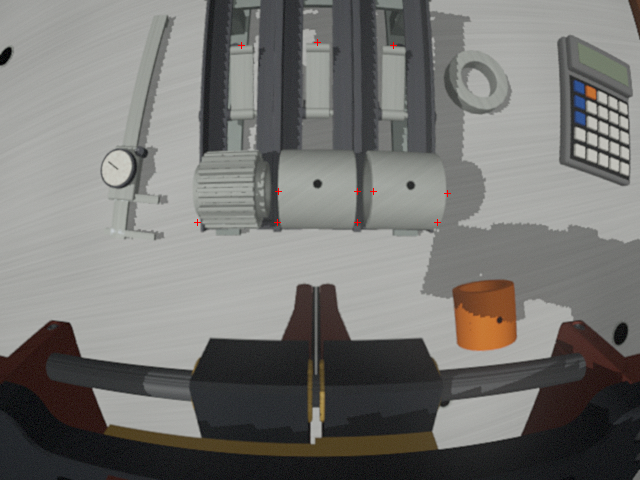

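The predicted marks fall within about 2–3 px of the noses and sleeves. The fingertips (316,290) line up with the middle sleeve (317). I'll push the middle lane first.

```bash
cat >> h.py <<'E'
def push(y):
    def L(x,z,rate,**k):
        p,o=tool(x,y,z); r=env.move_l(p,o,rate=rate,**k); s=env.read_state()
        print((x,z),r,round(s["time_s"],2),(s["tool_pos"]-p).round(1),s["force"].round(1)); return r
    env.reach(*tool(-14,y,90))
    if L(-14,20.5,60,f_stop=15): raise SystemExit("touch on descent")
    L(20,20.5,40,f_stop=20)
    if not L(110,20.5,60,f_stop=25): L(148,20.5,40,f_stop=25)
E
python3 - <<'E'
from h import *
import cv2
push(0)
cv2.imwrite("pics/s2.png",cv2.resize(viewer.camera("scene")[170:340,225:405],None,fx=3.5,fy=3.5,interpolation=cv2.INTER_CUBIC)[:600])
E
```

```text
(-14, 20.5) False 4.64 [0.1 0.  0.3] [0.4 0.  0.2]
(20, 20.5) False 5.64 [-0.2  0.  -0.1] [-0.6 -0.5 -1.1]
(110, 20.5) False 7.29 [-0.1  0.   0. ] [-0.7 -0.2 -0.2]
(148, 20.5) False 8.39 [-0.2  0.  -0.1] [-0.6 -0.3 -0. ]
```

View pics/s2.png

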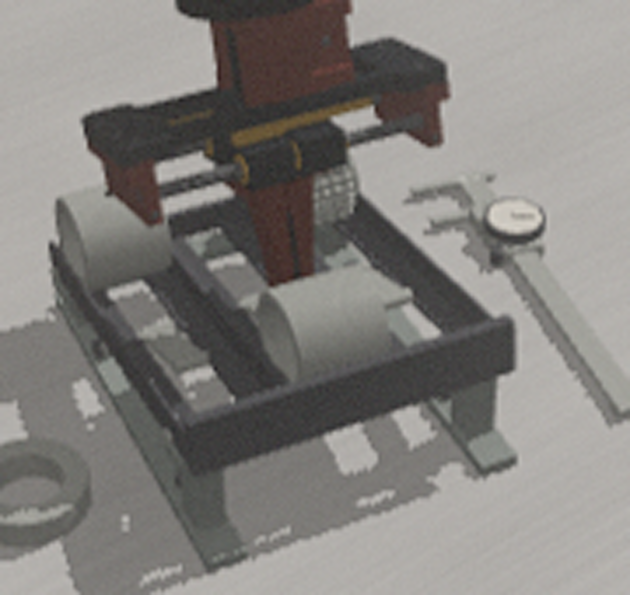

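The middle sleeve is near the stop, with its centre about (330,325) in the crop. I'll back off slowly and check that the catch holds it.

```bash
python3 - <<'E'
from h import *
import cv2
env.move_l(*tool(108,0,20.5),rate=30)
env.hold(.3)
s=env.read_state();print(s["time_s"],s["force"])
a=viewer.camera("scene")[170:340,225:405]
cv2.imwrite("pics/s3.png",cv2.resize(a,None,fx=3.5,fy=3.5,interpolation=cv2.INTER_CUBIC))
E
```

```text
10.225 [ 0.06251865 -0.05241376  0.15168196]
```

View pics/s3.png

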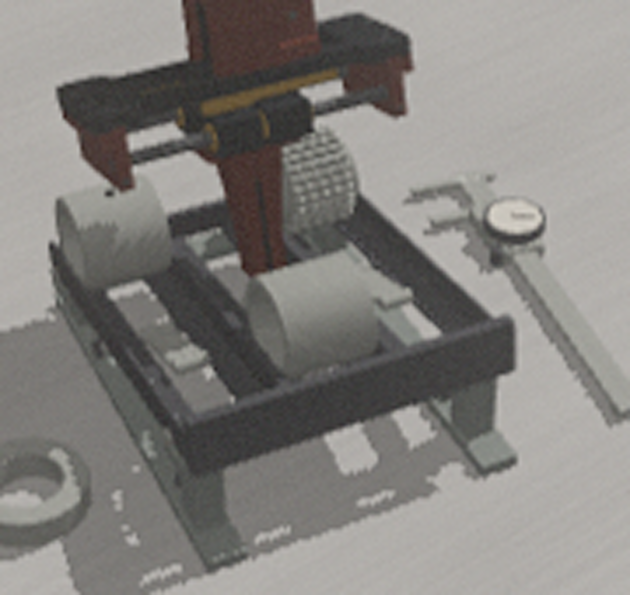

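The sleeve moved back only about 16 mm while the finger backed off 40 mm, so the catch is holding it. Next is the right lane.

```bash
python3 - <<'E'
from h import *
import cv2
env.move_l(*tool(100,0,95),rate=100)
push(-60)
y=-60
env.move_l(*tool(108,y,20.5),rate=30); env.hold(.3)
env.move_l(*tool(100,y,95),rate=100)
env.reach(*tool(-30,-60,180)); env.hold(.5)
s=env.read_state();print(s["time_s"],s["force"])
cv2.imwrite("pics/s4.png",cv2.resize(viewer.camera("scene")[170:340,225:405],None,fx=3.5,fy=3.5,interpolation=cv2.INTER_CUBIC))
cv2.imwrite("pics/w4.png",viewer.camera("wrist"))
E
```

```text
(-14, 20.5) False 13.07 [ 0.1 -0.   0.3] [-0.1  0.2  0.4]
(20, 20.5) False 14.07 [-0.2  0.1 -0.1] [-0.5 -0.6  0.5]
(110, 20.5) False 15.72 [-0.1  0.  -0. ] [ 0.  -0.5 -0.6]
(148, 20.5) False 16.82 [-0.2  0.  -0.1] [-0.3 -0.1 -1. ]
20.6667 [ 0.01346022  0.04615971 -0.87492487]
```

View pics/s4.png

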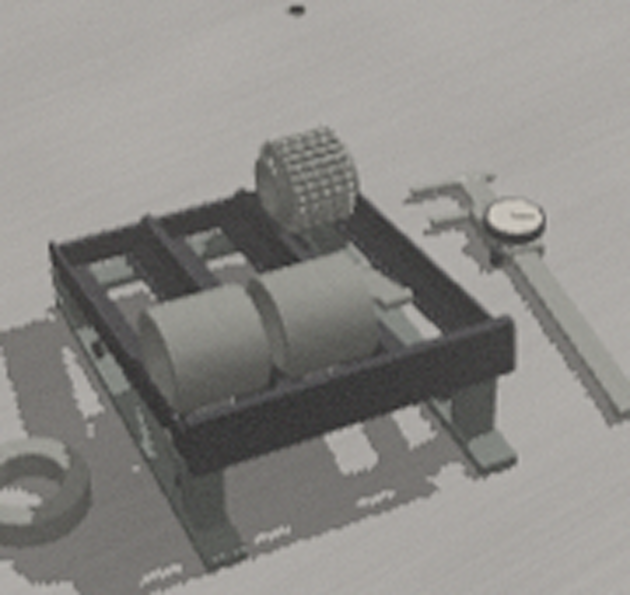

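View pics/w4.png

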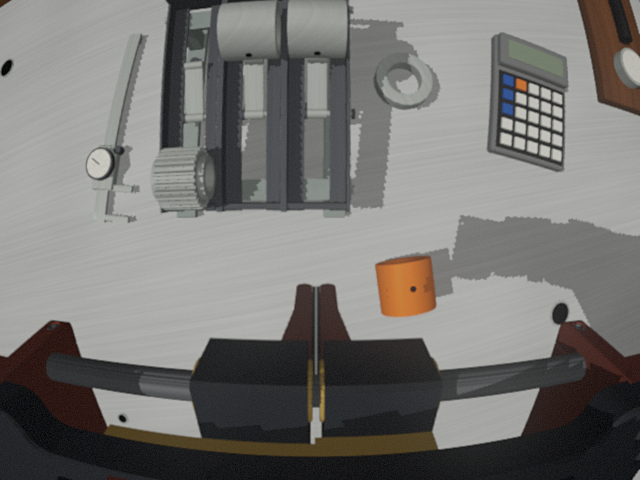

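Both sleeves rest side by side at the top, at wrist (250,30) and (318,30), with the finger well clear. The gear (183,178) is still at its foot, and the ring, caliper, calculator and orange part look undisturbed. I'm signing off.

```bash
python3 - <<'E'
from station import workorder
print(workorder.sign_off())
E
```

```text
the job is handed in; nothing more can be done
None
```

Both plain sleeves, in the middle and right lanes, are at the top of the rack. I pushed each one up with the closed fingertips, below mid-height and above the lip, then backed off slowly so it settled onto its catch.

- **Held:** in the last scene and wrist pictures both sleeves stay at about lane x = 160 mm with the gripper clear. I judged this from where they rest, because the catch noses are hidden under the sleeves.
- **Left alone:** the gear is still at the foot of the left lane. The ring, caliper, calculator and orange look-alike appear undisturbed.
- **Forces and time:** no force stop tripped, and the tool force read about 1 N or less wherever I sampled it, at the end of each move. About 21 s of the 53 s were used.
- **Disagreement:** the first rack fit was off by up to about 4 px at one lip corner. The near check before pushing agreed to about 2–3 px, so I made no correction.

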